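Close the terminal box: work the loose cover onto its pins and stand up the swing bolt

ROBOT

A 6-joint arm with a two-finger parallel gripper is mounted at the origin on the work surface; the furniture and walls round the work are solid. World frame = base frame: x ahead of the robot, y to its left, z up, the work surface at z = 0. Lengths are in m, angles in rad, forces in N, time in s.
With the tool pointing down it reaches from about 0.25 to 0.85 m from the base axis. Payload 12.5 kg.
Tool frame: the origin (TCP) lies at the centre of the arm's flange, where the gripper is bolted on; the fingertips stand 186 mm ahead of it and the grasp point (between the pads) lies 167 mm ahead of it; z points along the fingers, y is the line along which they close (so a half turn about z gives the same grasp; the last joint's range is limited). The gripper opens to 93 mm and grips with 3 to 60 N. Pads are 15 mm wide; open, the fingers measure 128 mm over their backs; the gripper's body (75 mm by 188 mm) begins 65 mm behind the grasp point.
Start: joints at [1.19, 0.351, 1.652, -0, 1.139, -0.085], TCP at [0.16, 0.526, 0.405] pointing down, gripper open.
Joint ranges: [-2.75, 2.75], [-0.79, 2.1], [0.01, 2.65], [-1.57, 4.71], [0.07, 3.14], [-2.87, 2.87]. Speed limits (rad/s): [2.22, 2.22, 2.79, 3.14, 3.14, 3.14].

INTERFACE

Orientations are given as a unit quaternion [w, x, y, z].
In Python, from workcell import manip, imaging, job gives the robot as it stands.
- The arm moves only by the shell command python3 -m crank 'ROWS' [FORCE]. ROWS is JSON, a list of rows, each a list of 7 numbers: the finger opening in mm, from 0 to 93, then the shift along the tool's x, y, z in mm, then the turn, a rotation vector about the tool's x, y, z in degrees. A call has 1 to 10 rows; each row shifts and turns the commanded pose from where the row before left it, along the tool's axes as they then stand; what a row does not reach is not made up. A row lasts 1/8 s, in which the tool goes at most 62.5 mm and 10.7 degrees, less where a joint would pass 70% of its speed; a pose out of reach is approached as far as the arm can. A call with a gripper value outside its range is refused whole. The fingers move at their own pace and stop on an object; FORCE is the grip in N (left out, the last holds). Time passes only in rows, so rows that do not move let the fingers close. It gives the time, the measured TCP pose, the force, the opening and the grip force at its end, in the units of the state.
- manip.get_state(): the state, without advancing time (a new reading comes with each control period).
- imaging.capture(name): name is "side" or "top"; returns the picture (400x640x3 uint8, blue, green, red); there is no depth.
- imaging.get_calibration(name): a dict with "K" (3x3 intrinsics, pixels), "view" (4x4, takes a point from world to camera coordinates). Camera axes: x right, y down, z forward; pixel columns grow to the right and rows downward; lengths in m; the calibration is good to about 2 mm. A picture is of the moment at which its call begins. get_calibration takes no time and is no camera call.
- job.job_done(): hands the job in; it is judged then, once.
The state is a dict: "t": time; "joint_positions": joint angles; "qvel": joint speeds; "tau": joint torques, N m; "position": TCP position; "tool_rot": TCP orientation; "ft_force": force on the tool from outside, world axes, zero at the start; "moment": the same for the moment, N m; "finger_gap": opening from 0.0 (shut) to 1.0 (fully open); "grasp_force": force on a finger pad.
Only numpy, scipy, OpenCV 4.12 (cv2) and the standard library are available. Lean on these libraries where they do the work, as an engineer would, in place of code of your own. Each camera call takes 0.05 s, during which the arm holds its last target. There are 200 camera calls.

TASK

The aluminium cover has been left skewed on the grey terminal box, its front riding up on the two dowel pins. Work it back under the two rear claws until it drops over both pins and lies flush on the rim, and then swing the bolt at the front up into the slot of the cover's ear. Leave the bottles, the tape roll and the screwdriver standing or lying where they are.

Things in the scene. Friction and masses are not known exactly. Their poses are not given: they have to be found in the camera images.
- terminal_box: grey cast terminal box, open at the top, fixed to the bench; outside 104 (x) x 144 (y) mm, flat rim at z = 62 mm (front and rear 10 mm wide, left and right 30 mm). Origin: centre of its underside on the bench; x points to its rear (away from the robot at yaw 0), y to its left, z up
- pin_left (a point): tip of the left of two dowel pins on the box's rim near the front: 8 mm in diameter, tapered to the tip, 10 mm high; in the box's frame at x = -38, y = +42, z = 72 mm
- pin_right (a point): tip of the right dowel pin, the same; in the box's frame at x = -38, y = -42, z = 72 mm
- claws (a point): point midway between the two rear steel claws, at rim height; box frame x = 50.8, y = 0, z = 62 mm. The claws stand at y = +45 and -45 mm and are 22 mm wide; their posts stop the cover's rear edge at x = 50.8 mm; their fingers reach forward to x = 42 mm, 11.5 mm above the rim, then flare up to x = 34 mm (tops at z = 83 mm)
- cover: loose cast aluminium cover plate, 100 (x) x 140 (y) x 8 mm, 0.3 kg, no handle. Origin: centre of the plate's underside; x to its rear edge, z up. Holes of 11.5 mm at x = -38, y = +42 and -42 mm. Seated, its origin is at (0, 0, 62 mm) of the box, axes parallel. Starts about 20 mm to the front, up to 14 mm sideways, turned up to 0.18 rad, rear edge on the rim, front tilted up on the pin tips
- ear (a point): tip of the slotted ear that sticks out of the middle of the cover's front edge: at x = -72, y = 0, z = 4 mm of the cover; ear 38 mm wide, 8 mm thick, 22 mm long; its slot 14 mm wide, 15 mm deep, open to the front
- swing_bolt (a joint): hinge of the bolt at the front, about the box's y axis at x = -64, y = 0, z = 27 mm of the box. 0: upright, in the slot of the seated cover's ear; it grows to 1.0 rad as the bolt hangs out to the front (-x of the box). It stays where it is left. 8 mm shank; the knob cannot pass a cover that is not down
- bolt_knob (a point): centre of the swing bolt's black knurled knob, 22 mm in diameter and 17 mm long, 54.5 mm from the hinge along the bolt. With the bolt upright the knob's underside is 3 mm above the seated cover
- glue: white glue bottle with a blue nozzle, 34 mm in diameter, 118 mm high, standing near the box; origin: centre of its underside
- oil: yellow oil bottle with a red nozzle, 44 mm in diameter, 150 mm high, standing near the box; origin: centre of its underside
- tape_roll: roll of black tape lying near the box, 68 mm in diameter, 19 mm high; origin: centre of its underside
- screwdriver: screwdriver with a yellow handle, lying near the box, 196 mm long (its y axis), 25 mm high; origin: centre of its underside
Mind the look-alikes: they are no part of the job. Of the things shaped like the cover, the aluminium one is meant.

How it is judged:
By the outcome, as a careful person would: the job done as asked, in the order asked, and still so for the second after the job is handed in, with the robot touching nothing.
It also fails if it takes over 64 s, if anything falls off the work surface, if the arm or the gripper's body presses on something with over 40 N, if the wrist force passes 120 N, or if a joint passes its speed limit or range.

## Working session

There is one attempt and no reset: what is moved stays moved. The work goes in short steps, Python scripts to look and compute and a shell command to move; the robot and the scene stay as the last step left them, time stands still between calls to the robot, and variables do not carry over. Pictures are saved under pics/ and viewed, at most 10 in all, crops included, and the job is handed in when it is done.

```bash
ls; mkdir -p pics; cat > h.py <<'E'
import numpy as np, cv2
from workcell import manip, imaging, job
def cal(n):
    c=imaging.get_calibration(n); return np.array(c["K"]),np.array(c["view"])
def ray(n,uv):
    K,V=cal(n); R=V[:3,:3]; t=V[:3,3]
    d=R.T@np.linalg.solve(K,np.array([uv[0],uv[1],1.])); return -R.T@t, d/np.linalg.norm(d)
def onz(n,uv,z):
    o,d=ray(n,uv); return o+d*(z-o[2])/d[2]
def tri(a,b):
    (o1,d1),(o2,d2)=ray("top",a),ray("side",b)
    A=np.array([d1,-d2]).T; s=np.linalg.lstsq(A,o2-o1,rcond=None)[0]
    p,q=o1+s[0]*d1,o2+s[1]*d2; return (p+q)/2, np.linalg.norm(p-q)
def proj(n,p):
    K,V=cal(n); c=K@(V[:3,:3]@np.array(p)+V[:3,3]); return c[:2]/c[2]
E
python3 - <<'E'
from h import *
for n in("top","side"):
    im=imaging.capture(n); cv2.imwrite(f"pics/{n}0.png",im)
    K,V=cal(n); print(n,K.round(1).tolist(),(-V[:3,:3].T@V[:3,3]).round(3),V[:3,:3].round(2).tolist())
s=manip.get_state(); print(s)
E
```

```text
pics
top [[412.2, 0.0, 320.3], [0.0, 412.2, 199.6], [0.0, 0.0, 1.0]] [0.434 0.059 0.922] [[0.03, -1.0, 0.02], [-0.99, -0.03, -0.11], [0.11, -0.02, -0.99]]
side [[379.9, 0.0, 316.4], [0.0, 379.9, 200.3], [0.0, 0.0, 1.0]] [0.572 0.733 0.644] [[-1.0, 0.09, -0.01], [0.06, 0.65, -0.76], [-0.06, -0.76, -0.65]]
{'t': 0.1, 'joint_positions': array([ 1.19041111e+00,  3.51158734e-01,  1.65235881e+00, -1.15370913e-05,
        1.13912543e+00, -8.45610328e-02]), 'qvel': array([ 0.00010114, -0.00028267, -0.00136237, -0.00167204,  0.00032209,
        0.00014701]), 'tau': array([-4.56007210e-04, -4.98027027e+01, -2.85706508e+01,  6.99860696e-02,
        2.37714633e-02, -6.12307917e-05]), 'position': array([0.16025099, 0.52600872, 0.40426859]), 'tool_rot': array([-1.15891678e-04,  1.47370934e-01,  9.89081155e-01, -5.12239745e-04]), 'ft_force': array([-0.27148353,  0.52426998, -0.06254432]), 'moment': array([0.02820324, 0.00865735, 0.05473212]), 'grasp_force': 0.0, 'finger_gap': 0.9999869131055087}
```

View pics/top0.png

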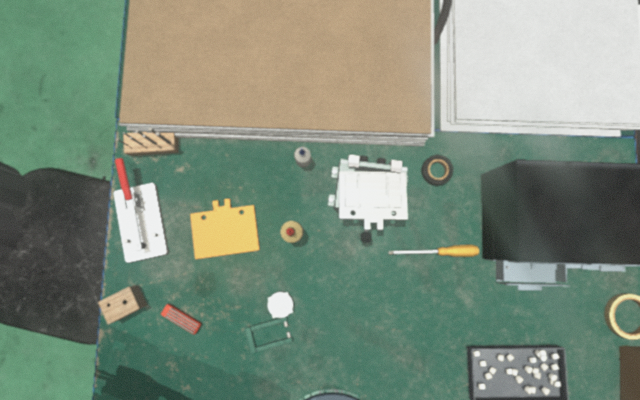

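View pics/side0.png

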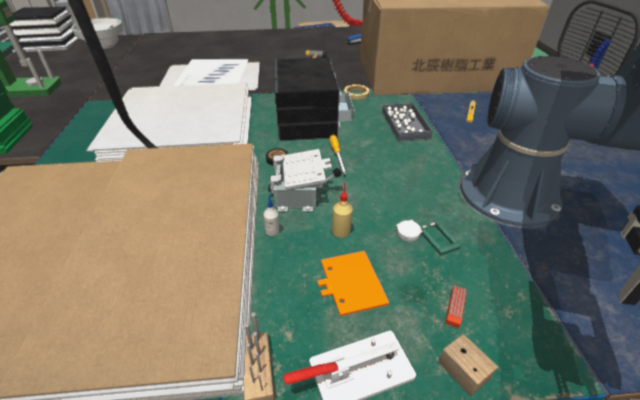

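The top view shows the box and cover near (372,190), with glue at (303,155), oil at (291,232), tape at (437,170), the screwdriver at (390-480,251) and the ear and knob at (367,235). The orange plate at (225,230) is the decoy. I'll enlarge both views.

```bash
python3 - <<'E'
from h import *
a=cv2.imread("pics/top0.png")[140:255,310:430]; b=cv2.imread("pics/side0.png")[135:220,255:355]
a=cv2.resize(a,None,fx=5,fy=5,interpolation=cv2.INTER_CUBIC)[:575]; 
cv2.imwrite("pics/ta.png",a); cv2.imwrite("pics/sa.png",cv2.resize(b,None,fx=7,fy=7,interpolation=cv2.INTER_CUBIC))
for p in [(303,155),(291,232),(437,170)]: print(onz("top",p,[.118,.15,.019][[303,291,437].index(p[0])]).round(3))
for p in [(340,190),(408,190),(367,237)]: print(onz("top",p,.07).round(3))
E
```

```text
[0.611 0.079 0.118]
[0.457 0.095 0.15 ]
[ 0.609 -0.219  0.019]
[0.55 0.   0.07]
[ 0.555 -0.142  0.07 ]
[ 0.454 -0.058  0.07 ]
```

View pics/ta.png

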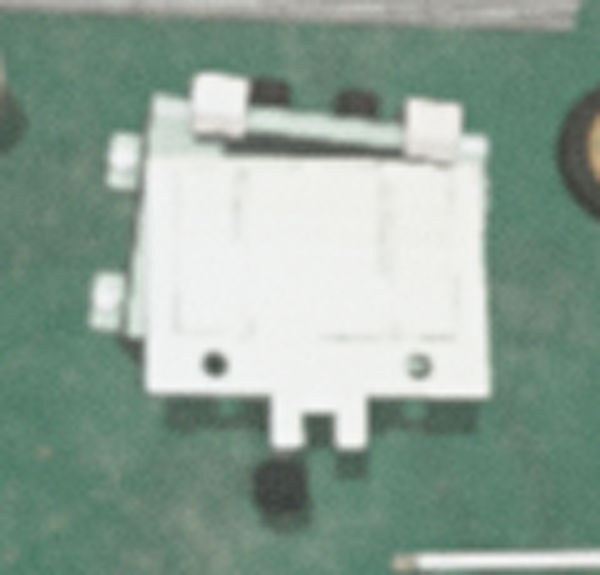

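View pics/sa.png

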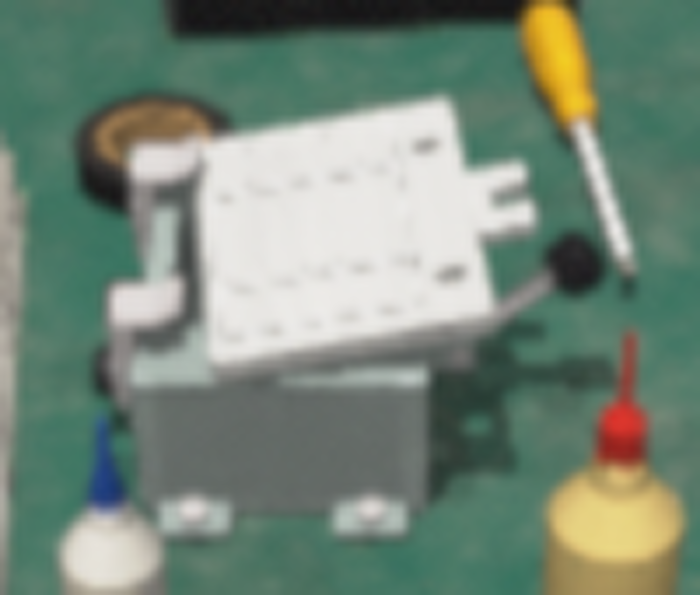

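The crops (5x top, 7x side) show the claws at top crop (220,103) and (434,128), and the box's rear rim corners at (153,95) and (488,137). The cover holes are at (215,364) and (419,366), the ear tips at (288,447) and (350,447), and the knob at (281,487). In the side crop the holes are at (452,273) and (426,145), and the knob is at (575,263).

```bash
cat >> h.py <<'E'
def T(x,y): return (310+(x+.5)/5-.5,140+(y+.5)/5-.5)
def S(x,y): return (255+(x+.5)/7-.5,135+(y+.5)/7-.5)
E
python3 - <<'E'
from h import *
L,R=onz("top",T(153,95),.062),onz("top",T(488,137),.062); d=L-R
yaw=np.arctan2(-d[0],d[1]); 
print("rear corners",L.round(4),R.round(4),np.linalg.norm(d).round(4),"yaw",yaw)
c,s=np.cos(yaw),np.sin(yaw); X=np.array([c,s]); Y=np.array([-s,c])
o=(L+R)[:2]/2-X*.052; print("box o",o)
# side check: box left bottom/top edge corners
for nm,p,z in[("side rim RL",(133,383),.062),("side rim FL",(430,380),.062)]:
    q=onz("side",S(*p),z); v=q[:2]-o; print(nm,q.round(4),"box",(v@X).round(4),(v@Y).round(4))
for nm,a,b in[("holeL",(215,364),(452,273)),("holeR",(419,366),(426,145)),("earL",(288,447),(535,222)),("earR",(350,447),(522,170)),("knob",(281,487),(575,263)),("FL",(147,392),(492,318)),("FR",(490,397),(450,98)),("RLc",(153,95),(133,383)),("clawL",(220,88),(120,295)),("clawR",(434,113),(140,158))]:
    p,g=tri(T(*a),S(*b)); v=p[:2]-o; print(nm,p.round(4),"gap",g.round(4),"box",(v@X).round(4),(v@Y).round(4))
E
```

```text
rear corners [0.6187 0.001  0.062 ] [ 0.6054 -0.1422  0.062 ] 0.1438 yaw -0.09257855938928995
box o [ 0.56028467 -0.06579714]
side rim RL [0.6149 0.0015 0.062 ] box 0.0482 0.0721
side rim FL [0.5114 0.01   0.062 ] box -0.0557 0.071
holeL [ 0.5018 -0.0255  0.0818] gap 0.003 box -0.062 0.0347
holeR [ 0.5036 -0.1097  0.0804] gap 0.0031 box -0.0524 -0.0489
earL [ 0.4686 -0.0562  0.0799] gap 0.0034 box -0.0922 0.001
earR [ 0.4699 -0.0808  0.0862] gap 0.0019 box -0.0887 -0.0233
knob [ 0.453  -0.0563  0.0602] gap 0.0028 box -0.1077 -0.0005
FL [0.4899 0.002  0.0817] gap 0.002 box -0.0763 0.061
FR [ 0.4917 -0.1387  0.0821] gap 0.003 box -0.0616 -0.0789
RLc [0.6167 0.0013 0.0624] gap 0.0038 box 0.05 0.072
clawL [ 0.6183 -0.0256  0.0805] gap 0.0008 box 0.054 0.0454
clawR [ 0.6111 -0.1157  0.0775] gap 0.0012 box 0.0552 -0.045
```

```bash
cat >> h.py <<'E'
from scipy.spatial.transform import Rotation as Ro
def rel(p,yaw,tilt=0):
    "tool-frame shift (mm) and turn (deg) from measured pose to TCP p, tool y at world yaw; tilt about tool y (deg)"
    s=manip.get_state(); q=s["tool_rot"]; R=Ro.from_quat([q[1],q[2],q[3],q[0]])
    G=Ro.from_euler('z',yaw)*Ro.from_matrix([[-1,0,0],[0,1,0],[0,0,-1]])*Ro.from_euler('y',tilt,degrees=True)
    print("t",round(s["t"],2),"pos",s["position"].round(4),"F",s["ft_force"].round(1),"M",s["moment"].round(2),"gap",round(s["finger_gap"]*93,1))
    print("shift",(R.inv().apply(np.array(p)-s["position"])*1e3).round(1),"turn",np.degrees((R.inv()*G).as_rotvec()).round(2))
E
python3 -m crank '[[60,0,0,0,0,0,-9],[60,0,0,0,0,0,-9.1],[60,-27.7,-54.6,0,0,0,0],[60,-27.7,-54.6,0,0,0,0],[60,-27.7,-54.6,0,0,0,0],[60,-27.7,-54.6,0,0,0,0],[60,-27.7,-54.6,0,0,0,0],[60,-27.7,-54.6,0,0,0,0],[60,-27.7,-54.6,0,0,0,0],[60,-27.7,-54.6,0,0,0,0]]' 20
python3 -c "
from h import *
rel([.4775,-.068,.253],.021)"
```

```text
t: 1.35
position: [0.3911, 0.0919, 0.4048]
tool_rot: [0.0, -0.01, 1.0, 0.0]
ft_force: [-0.1, 0.3, -0.7]
finger_gap: 0.646
grasp_force: 0.0
t 1.35 pos [0.3911 0.0919 0.4048] F [-0.1  0.3 -0.7] M [ 0.05 -0.02 -0.04] gap 60.1
shift [ -83.1 -161.6  151.8] turn [ 0.01  0.02 -0.05]
```

```bash

python3 -m crank '[[60,-27.7,-53.8,0,0,0,0],[60,-27.7,-53.8,0,0,0,0],[60,-27.7,-53.8,0,0,0,0],[60,0,0,50,0,0,0],[60,0,0,50,0,0,0],[60,0,0,20,0,0,0],[60,0,0,0,0,0,0]]'
python3 - <<'E'
from h import *
rel([.4775,-.068,.253],.021)
for n in("top","side"): cv2.imwrite(f"pics/{n}1.png",imaging.capture(n))
b=cv2.imread("pics/side1.png")[100:205,255:375]; cv2.imwrite("pics/sb.png",cv2.resize(b,None,fx=5,fy=5,interpolation=cv2.INTER_CUBIC))
E
```

```text
t: 2.22
position: [0.4766, -0.0658, 0.2835]
tool_rot: [-0.002, -0.01, 1.0, 0.0]
ft_force: [0.4, 0.1, 0.2]
finger_gap: 0.645
grasp_force: 0.0
t 2.23 pos [ 0.4766 -0.0658  0.2835] F [0.4 0.1 0.2] M [ 0.02 -0.01  0.01] gap 60.0
shift [-0.9 -2.2 30.5] turn [ 0.05 -0.18 -0.06]
```

View pics/sb.png

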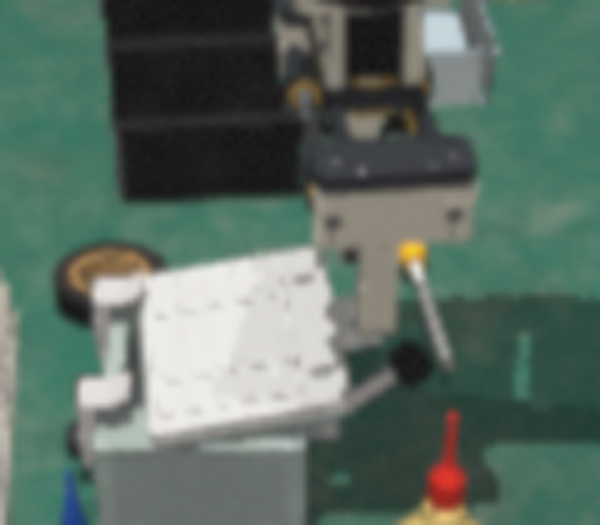

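In the 5x side crop, the near fingertip at (377,335) hangs just left of the ear at (350,325) and above and behind the knob at (410,362). The approach is clear, so I'll go down and grip the ear.

```bash

python3 -m crank '[[60,-1,-2,10,0,0,0],[60,0,0,10,0,0,0],[60,0,0,9,0,0,0],[60,0,0,0,0,0,0]]' 
python3 -m crank '[[20,0,0,0,0,0,0],[20,0,0,0,0,0,0],[20,0,0,0,0,0,0],[20,0,0,0,0,0,0],[20,0,0,0,0,0,0]]' 15
python3 -c "
from h import *
rel([.4775,-.068,.253],.021)"
```

```text
t: 2.82
position: [0.4778, -0.0678, 0.255]
tool_rot: [-0.001, -0.01, 1.0, 0.0]
ft_force: [-0.4, 0.2, 0.3]
finger_gap: 0.643
grasp_force: 0.0
t: 3.45
position: [0.4781, -0.0678, 0.2559]
tool_rot: [0.0, -0.01, 1.0, -0.0]
ft_force: [-0.4, 0.9, 1.0]
finger_gap: 0.406
grasp_force: 15.0
t 3.45 pos [ 0.4781 -0.0678  0.2559] F [-0.4  0.9  1. ] M [ 0.15 -0.09 -0.03] gap 37.8
shift [ 0.6 -0.2  2.9] turn [-0.    0.02 -0.05]
```

The gap of 37.8 mm matches the 38 mm ear, so the grip is good. Next I'll lift slightly and bring the cover into line.

```bash

python3 -m crank '[[20,0,0,0,0,0,0],[20,0,0,0,0,0,0],[20,0,0,-1.5,0,0,0],[20,-2.6,1.4,0.3,0,-0.3,1.06],[20,-2.6,1.4,0.3,0,-0.3,1.06],[20,-2.6,1.4,0.3,0,-0.3,1.06],[20,-2.6,1.4,0.3,0,-0.3,1.06],[20,-2.6,1.4,0.3,0,-0.3,1.06],[20,-2.6,1.4,0.3,0,-0.3,1.06],[20,0,0,0,0,0,0]]' 40
python3 - <<'E'
from h import *
rel([.4965,-.0601,.253],-.09)
for n in("top","side"): cv2.imwrite(f"pics/{n}2.png",imaging.capture(n))
a=cv2.imread("pics/top2.png")[135:255,310:430]; b=cv2.imread("pics/side2.png")[120:205,255:355]
cv2.imwrite("pics/c2.png",np.hstack([cv2.resize(a,(400,400),interpolation=cv2.INTER_CUBIC),cv2.resize(b,(400,340),interpolation=cv2.INTER_CUBIC)[np.r_[0:340,[339]*60]]]))
E
```

```text
t: 4.7
position: [0.4935, -0.0597, 0.2553]
tool_rot: [0.015, 0.046, 0.999, 0.0]
ft_force: [-4.2, -0.6, -2.5]
finger_gap: 0.398
grasp_force: 40.0
t 4.7 pos [ 0.4935 -0.0597  0.2553] F [-4.2 -0.6 -2.5] M [-0.09  0.91  0.08] gap 37.0
shift [-3.  -0.1  2.4] turn [ 0.1   1.68 -0.07]
```

View pics/c2.png

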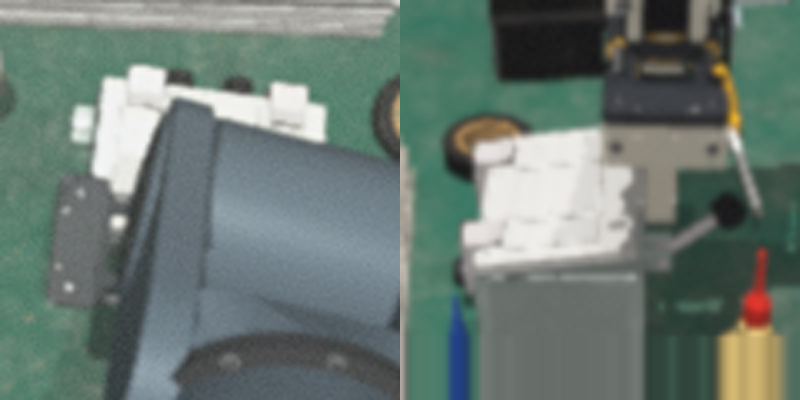

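The top crop shows the rear edge under both claws, with the arm hiding the front. The side crop shows the cover now parallel to the box and still riding on the pins. I'll push rearward until the posts resist.

```bash

for i in 1 2; do python3 -m crank '[[20,-1,0,0,0,0,0],[20,0,0,0,0,0,0]]' | grep -E "pos|force"; python3 -c "
from h import *
rel([.4965,-.0601,.253],-.09)"; done
```

```text
position: [0.4939, -0.0599, 0.2551]
ft_force: [-7.7, -0.9, -2.5]
grasp_force: 40.0
t 5.05 pos [ 0.4939 -0.0599  0.2551] F [-7.7 -0.9 -2.5] M [-0.16  1.62  0.11] gap 37.4
shift [-2.5  0.   2.2] turn [ 0.1   1.58 -0.04]
position: [0.4944, -0.0599, 0.2548]
ft_force: [-12.4, -0.7, -0.9]
grasp_force: 40.0
t 5.3 pos [ 0.4944 -0.0599  0.2548] F [-12.4  -0.7  -0.9] M [-0.27  2.23  0.13] gap 37.2
shift [-2.1  0.   1.9] turn [ 0.11  1.45 -0.03]
```

```bash

for i in 1; do python3 -m crank '[[20,1,0,0,0,0,0],[20,2.5,0,1.7,0,-0.9,0],[20,2.5,0,1.7,0,-0.9,0],[20,0,0,0,0,0,0]]' 25| grep -E "pos|force"; python3 -c "
from h import *
rel([.4965,-.0601,.253],-.09)"; done
```

```text
position: [0.4885, -0.0594, 0.2512]
ft_force: [-12.3, -1.3, -1.6]
grasp_force: 25.0
t 5.8 pos [ 0.4885 -0.0594  0.2512] F [-12.3  -1.3  -1.6] M [-0.28  2.2   0.06] gap 37.9
shift [-8.1  0.  -1.3] turn [ 0.11  3.29 -0.04]
```

```bash

for i in 1 2; do python3 -m crank '[[20,3,0,1.7,0,-0.9,0],[20,3,0,1.7,0,-0.9,0],[20,0,0,0,0,0,0]]' 25| grep -E "force"; python3 -c "
from h import *
rel([.4965,-.0601,.253],-.09)"; done
python3 - <<'E'
from h import *
for n in("top","side"): cv2.imwrite(f"pics/{n}3.png",imaging.capture(n))
b=cv2.imread("pics/side3.png")[120:210,260:350]; cv2.imwrite("pics/c3.png",cv2.resize(b,(600,600),interpolation=cv2.INTER_CUBIC))
E
```

```text
ft_force: [-9.8, -2.2, -3.3]
grasp_force: 25.0
t 6.17 pos [ 0.4828 -0.0589  0.2474] F [-9.8 -2.2 -3.3] M [-0.3   2.12  0.01] gap 37.7
shift [-14.2   0.   -4.3] turn [ 0.11  5.11 -0.04]
ft_force: [-10.2, -0.5, -2.9]
grasp_force: 25.0
t 6.55 pos [ 0.4773 -0.0583  0.2435] F [-10.2  -0.5  -2.9] M [-0.33  2.04 -0.02] gap 37.2
shift [-20.3   0.   -7.1] turn [ 0.11  6.92 -0.05]
```

View pics/c3.png

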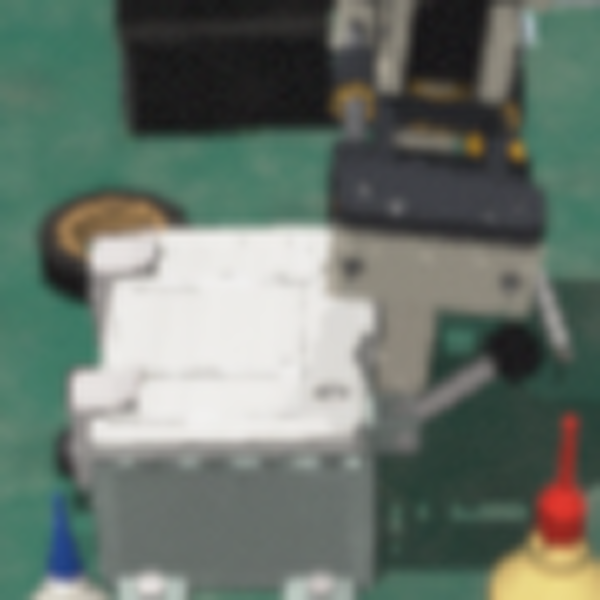

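The 6.7x side crop shows the cover nearly flat on the box, with the left hole at (330,392) and a thin dark gap still visible under the left edge at (230,460). I'll keep lowering.

```bash

for i in 1 2 3; do python3 -m crank '[[20,2.5,0,2,0,-0.8,0],[20,0,0,0,0,0,0]]' 25| grep -E "force"; python3 -c "
from h import *
rel([.4965,-.0601,.253],-.09)"; done
```

```text
ft_force: [-10.8, -1.4, -3.6]
grasp_force: 25.1
t 6.9 pos [ 0.475  -0.0581  0.2411] F [-10.8  -1.4  -3.6] M [-0.4   2.12 -0.03] gap 37.8
shift [-23.    0.   -8.9] turn [ 0.12  7.7  -0.05]
ft_force: [-12.8, -0.9, 1.6]
grasp_force: 25.8
t 7.15 pos [ 0.4727 -0.0579  0.2389] F [-12.8  -0.9   1.6] M [-0.59  2.48 -0.05] gap 37.8
shift [-25.7  -0.  -10.4] turn [ 0.12  8.47 -0.04]
ft_force: [-19.1, -1.7, 11.9]
grasp_force: 28.8
t 7.4 pos [ 0.4704 -0.0576  0.2371] F [-19.1  -1.7  11.9] M [-0.35  2.97  0.  ] gap 37.8
shift [-28.4  -0.1 -11.4] turn [ 0.12  9.27 -0.03]
```

The upward force has risen to 12 N and the grasp point has dropped 16.6 mm, against 16.3 mm predicted for seated. I'll release, back off and look.

```bash

python3 -m crank '[[60,0,0,0,0,0,0],[60,0,0,0,0,0,0],[60,0,0,0,0,0,0],[60,0,0,-15,0,0,0],[60,0,0,-30,0,0,0],[60,0,0,-40,0,0,0],[0,40,0,0,0,4.5,0],[0,50,0,0,0,4.8,0],[0,50,0,0,0,0,0],[0,0,0,0,0,0,0]]' 25
python3 - <<'E'
from h import *
rel([.42,-.055,.24],-.09)
for n in("top","side"): cv2.imwrite(f"pics/{n}4.png",imaging.capture(n))
a=cv2.imread("pics/top4.png")[135:255,310:430]; b=cv2.imread("pics/side4.png")[125:215,258:338]
cv2.imwrite("pics/c4.png",np.hstack([cv2.resize(a,(400,400),interpolation=cv2.INTER_CUBIC),cv2.resize(b,(400,400),interpolation=cv2.INTER_CUBIC)]))
E
```

```text
t: 8.65
position: [0.3175, -0.0437, 0.3105]
tool_rot: [0.004, 0.046, 0.999, 0.001]
ft_force: [1.1, 0.4, 0.9]
finger_gap: 0.265
grasp_force: 0.0
t 8.65 pos [ 0.3175 -0.0437  0.3105] F [1.1 0.4 0.9] M [ 0.05 -0.01 -0.06] gap 24.6
shift [-102.5   -1.9   71.2] turn [ 0.08  0.42 -0.09]
```

View pics/c4.png

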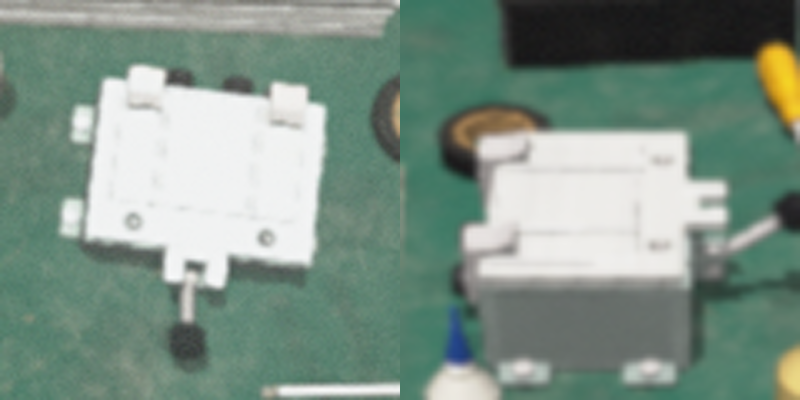

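Top crop: both holes at (134,221) and (266,237) show a pin, and the cover is square under both claws. Side crop: the cover lies flush along the left edge, and the bolt hangs in line with the slot. I'll check heights numerically and bring the closed fingers in front of the knob.

```bash

python3 - <<'E'
from h import *
t=lambda x,y:(310+x/3.333-.35,135+y/3.333-.35); s=lambda x,y:(258+(x-400)/5-.4,125+y/4.444-.4)
for a,b in[((134,221),(660,245)),((266,237),(660,159)),((187,341),(793,212))]: print(tri(t(*a),s(*b)))
E
python3 -m crank '[[0,-50,0,0,0,0.4,0],[0,-50,0,0,0,0,0],[0,-2.5,0,30,0,0,0],[0,0,0,30,0,0,0],[0,0,0,14,0,0,0],[0,0,0,0,0,0,0]]' 25
python3 -c "
from h import *
rel([.42,-.053,.236],-.09)"
```

```text
(array([ 0.52641146, -0.02060601,  0.06822761]), np.float64(0.0034798476542178204))
(array([ 0.51944147, -0.10357543,  0.06927942]), np.float64(0.002293017849017957))
(array([ 0.45369812, -0.05643808,  0.05957429]), np.float64(0.001614052133516656))
t: 9.5
position: [0.4218, -0.0533, 0.2357]
tool_rot: [-0.001, 0.045, 0.999, 0.001]
ft_force: [-0.9, 0.2, 0.3]
finger_gap: 0.003
grasp_force: 0.0
t 9.5 pos [ 0.4218 -0.0533  0.2357] F [-0.9  0.2  0.3] M [-0.01 -0.06  0.03] gap 0.3
shift [ 1.8  0.1 -0.3] turn [ 0.11 -0.13 -0.05]
```

The hole tops sit at z = 0.068-0.069, so the cover is seated (nominal 0.070). Now I'll push the knob up.

```bash

python3 -m crank '[[0,-6,0,0,0,0,0],[0,-6,0,-2,0,0,0],[0,-6,0,-3,0,0,0],[0,-6,0,-3,0,0,0],[0,-6,0,-3,0,0,0],[0,-6,0,-3,0,0,0],[0,-6,0,-3,0,0,0],[0,0,0,0,0,0,0]]' 25
python3 -c "
from h import *
rel([.4777,-.058,.26],-.09)"
```

```text
t: 10.5
position: [0.4639, -0.0571, 0.2535]
tool_rot: [0.0, 0.045, 0.999, 0.001]
ft_force: [0.2, 0.8, -0.0]
finger_gap: 0.006
grasp_force: 0.0
t 10.5 pos [ 0.4639 -0.0571  0.2535] F [ 0.2  0.8 -0. ] M [0.03 0.05 0.03] gap 0.5
shift [-13.9   0.4  -6.5] turn [ 0.08  0.02 -0.04]
```

```bash

python3 -m crank '[[0,-5,0,-3,0,0,0],[0,-5,0,-3,0,0,0],[0,0,0,0,0,0,0]]' 25 | grep -E "pos|ft"
for i in 1 2 3; do python3 -m crank '[[0,-2,0,0,0,0,0],[0,0,0,0,0,0,0]]' | grep -E "pos|ft";done
python3 - <<'E'
from h import *
cv2.imwrite("pics/side5.png",imaging.capture("side"))
b=cv2.imread("pics/side5.png")[120:210,260:350]; cv2.imwrite("pics/c5.png",cv2.resize(b,(600,600),interpolation=cv2.INTER_CUBIC))
E
```

```text
position: [0.4736, -0.058, 0.2591]
ft_force: [-0.6, -0.4, -0.5]
position: [0.4751, -0.0581, 0.2587]
ft_force: [-0.0, -1.1, 0.1]
position: [0.4772, -0.0583, 0.2588]
ft_force: [0.2, -0.8, 0.8]
position: [0.4789, -0.0585, 0.2587]
ft_force: [-3.1, -0.4, 2.9]
```

View pics/c5.png

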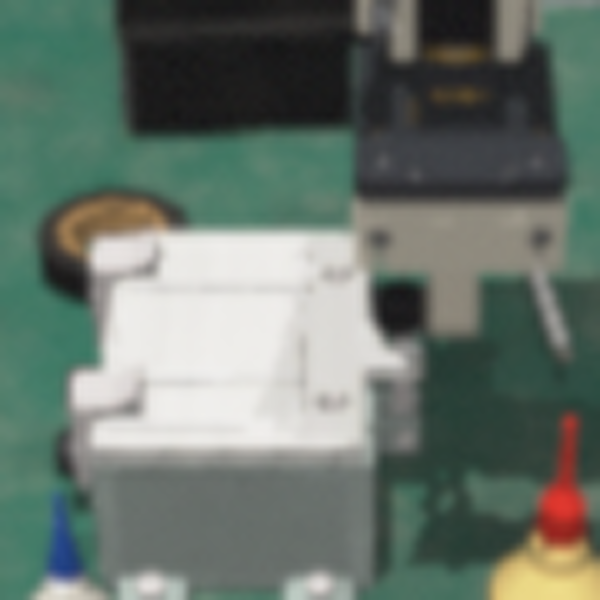

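The side crop shows the knob at (403,305), standing in the ear with the finger against it, and a force just appearing. I'll push a touch more to confirm the stop, then back away and look.

```bash

for i in 1 2; do python3 -m crank '[[0,-1,0,0,0,0,0],[0,0,0,0,0,0,0]]' | grep -E "pos|ft";done
python3 -m crank '[[0,10,0,0,0,0,0],[0,40,0,-10,0,0,0],[0,60,0,-10,0,0,0],[0,50,0,-10,0,0,0],[0,0,0,0,0,0,0]]' | grep -E "t:|pos|ft"
python3 - <<'E'
from h import *
for n in("top","side"): cv2.imwrite(f"pics/{n}6.png",imaging.capture(n))
a=cv2.imread("pics/top6.png")[135:255,310:430]; b=cv2.imread("pics/side6.png")[125:215,258:338]
cv2.imwrite("pics/c6.png",np.hstack([cv2.resize(a,(400,400),interpolation=cv2.INTER_CUBIC),cv2.resize(b,(400,400),interpolation=cv2.INTER_CUBIC)]))
E
```

```text
position: [0.4794, -0.0585, 0.2586]
ft_force: [-8.9, -0.3, 5.7]
position: [0.4799, -0.0586, 0.2586]
ft_force: [-12.1, 0.1, 10.6]
t: 12.8
position: [0.3194, -0.0438, 0.2895]
tool_rot: [-0.0, 0.046, 0.999, 0.001]
ft_force: [0.6, -1.1, -0.7]
```

View pics/c6.png

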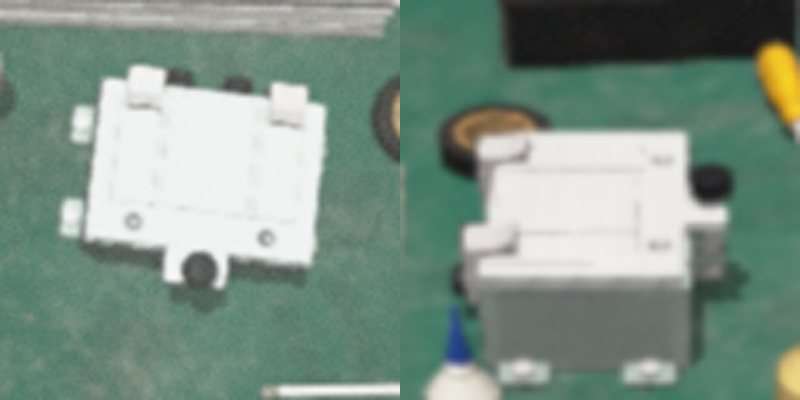

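Top crop: the knob at (200,269) sits centred on the ear. Side crop: the knob at (711,184) stands upright above the ear, and the cover is unchanged. I'll check the bolt angle numerically.

```bash

python3 - <<'E'
from h import *
import cv2
def blob(n,box):
    im=cv2.imread(f"pics/{n}6.png"); x0,y0,x1,y1=box; c=im[y0:y1,x0:x1].max(2)
    m=(c<60).astype('uint8'); k,l,st,ce=cv2.connectedComponentsWithStats(m); i=1+st[1:,4].argmax(); print(n,st[i]); return ce[i]+[x0,y0]
a=blob("top",(360,205,382,228)); b=blob("side",(312,155,328,172))
p,g=tri(a,b); print(p,g)
t=lambda x,y:(310+x/3.333-.35,135+y/3.333-.35)
H=[onz("top",t(*q),.07)[:2] for q in((134,221),(266,237))]; m=(H[0]+H[1])/2; d=H[0]-H[1]; d/=np.linalg.norm(d); X=np.array([d[1],-d[0]])
for nm,q in(("tri",p),("topray z.0815",onz("top",a,.0815)),("topray z.090",onz("top",a,.086))): v=np.array(q[:2])-m; print(nm,"knob in box x,y",v@X-.038,v@d)
E
```

```text
Traceback (most recent call last):
ValueError: attempt to get argmax of an empty sequence
```

```bash

python3 - <<'E'
from h import *
def blob(n,box):
    im=cv2.imread(f"pics/{n}6.png"); x0,y0,x1,y1=box; c=im[y0:y1,x0:x1].max(2)
    m=(c<75).astype('uint8'); k,l,st,ce=cv2.connectedComponentsWithStats(m); print(n,c.min(),st[1:].tolist()); i=1+st[1:,4].argmax(); return ce[i]+[x0,y0]
a=blob("top",(360,205,382,228)); b=blob("side",(312,155,328,172))
p,g=tri(a,b); print(p,g)
t=lambda x,y:(310+x/3.333-.35,135+y/3.333-.35)
H=[onz("top",t(*q),.07)[:2] for q in((134,221),(266,237))]; m=(H[0]+H[1])/2; d=H[0]-H[1]; d/=np.linalg.norm(d); X=np.array([d[1],-d[0]])
for nm,q in(("tri",p),("topray z.0815",onz("top",a,.0815)),("topray z.086",onz("top",a,.086))): v=np.array(q[:2])-m; print(nm,"knob in box x,y",v@X-.038,v@d)
E
```

```text
top 79 []Traceback (most recent call last):
  File "<stdin>", line 5, in <module>
  File "<stdin>", line 4, in blob
ValueError: attempt to get argmax of an empty sequence
```

```bash

python3 - <<'E'
from h import *
def blob(n,box,th):
    im=cv2.imread(f"pics/{n}6.png"); x0,y0,x1,y1=box; c=im[y0:y1,x0:x1,2]
    m=(c<th).astype('uint8'); k,l,st,ce=cv2.connectedComponentsWithStats(m); print(n,c.min(),[(s[:5].tolist(),e.round(1).tolist()) for s,e in zip(st[1:],ce[1:]) if s[4]>8])
blob("top",(360,205,382,228),48); blob("side",(310,152,330,174),48)
a=(370-.35,135+269/3.333-.35); b=(258+311/5-.4,125+184/4.444-.4)
p,g=tri(a,b); print(p,g)
t=lambda x,y:(310+x/3.333-.35,135+y/3.333-.35)
H=[onz("top",t(*q),.07)[:2] for q in((134,221),(266,237))]; m=(H[0]+H[1])/2; d=H[0]-H[1]; d/=np.linalg.norm(d); X=np.array([d[1],-d[0]])
for nm,q in(("tri",p),("topray z.0815",onz("top",a,.0815)),("topray z.086",onz("top",a,.086))): v=np.array(q[:2])-m; print(nm,"knob in box x,y",v@X-.038,v@d)
E
```

```text
top 75 []
side 30 [([7, 11, 7, 7, 42], [10.0, 13.7])]
[ 0.49681821 -0.0609019   0.07953315] 0.0032739584185611944
tri knob in box x,y -0.06541222788059425 -0.0011696247577513206
topray z.0815 knob in box x,y -0.06394962119997384 -0.0010531092572889362
topray z.086 knob in box x,y -0.06435206592138434 -0.0004470194970772867
```

The knob is at box x ≈ -64 to -65 mm, y ≈ -1 mm, z ≈ 80 mm. That means the bolt is upright and at its stop, with the cover seated and the arm clear. I'll hand in.

```bash
python3 -c "
from workcell import job
print(job.job_done())"
```

```text
the job is handed in; nothing more can be done
None
```

The cover is seated flush over both pins and under the rear claws, the bolt stands upright in the ear's slot, the bottles, tape and screwdriver were not touched, and I handed the job in at about 13 s of robot time; no verdict was returned.

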